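# Put the geometry box away in the lift-up desk locker

## Robot

A 6-joint arm with a two-finger parallel gripper is mounted at the origin on the work surface. World frame = base frame: x ahead of the robot, y to its left, z up, the work surface at z = 0. Lengths are in m, angles in rad, forces in N, time in s.
With the tool pointing down it reaches from about 0.425 to 0.95 m from the base axis. Payload 14.7 kg.
Tool frame: the origin (TCP) lies midway between the tips of the shut fingers; the grasp point (between the pads) lies arm.tcp_to_grasp behind it (arm.tcp_to_grasp is the distance from the TCP to the grasp point, in m); z points along the fingers, y is the direction in which the jaws open and shut (so a half turn about z gives the same grasp; the last joint's range is limited). The gripper opens to 85 mm and grips with 20 to 120 N. Pads are 22 mm wide; open, the fingers measure 114 mm over their backs; the gripper's body (76 mm by 85 mm) begins 54 mm behind the grasp point. The pads swing forward as they close: fully open they stand 13 mm farther back than shut.
Start: joints at [-1.207, 0.48, 1.596, -0, 1.065, -0.047], TCP at [0.26, -0.596, 0.231] pointing down, gripper open.
Joint ranges: [-2.75, 2.75], [-0.82, 2.05], [0.23, 2.67], [-1.56, 4.7], [0.09, 2.69], [-2.92, 2.92]. Speed limits (rad/s): [1.89, 1.89, 2.39, 3.01, 3.01, 3.01].

## Interface

Orientations are given as a unit quaternion [x, y, z, w].
In Python, from bench import status, snapshot, camera_info, arm, regions_of gives the robot as it stands. The module is installed in compiled form; this text tells all that it offers.
- The arm moves only by the tool step_arm, never from a script. Its argument "series" is text: rows parted by semicolons, each of 4 numbers parted by spaces: the shift along the tool's x, y, z in mm, then the turn about the tool's z in rad. In form: dx dy dz yaw; .... A call has 1 to 8 rows; each row is the pose to reach, as a shift and turn from the pose measured when the call began, along the tool's axes at that moment; what a row does not reach only later rows make up. A row lasts 1/12 s, in which the tool goes at most 41.7 mm and 7.16 degrees, less where a joint would pass 70% of its speed; a pose out of reach is approached as far as the arm can. A call with a gripper value outside its range is refused whole. "grip" is the closure in counts, from 0 (fully open) to 255 (shut), set as the call begins (left out, the last holds). The fingers move at their own pace and stop on an object; the grip force is fixed at half the most. Time passes only in rows, so rows that repeat a pose let the fingers close. It gives the time, the measured TCP pose, the force and the opening at its end, in the units of the state.
- status.read_state(): the state, without advancing time (a new reading comes with each control period).
- snapshot(name): name is "scene" or "top" or "wrist"; returns the picture (420x560x3 uint8, red, green, blue); there is no depth.
- camera_info(name): a dict with "fov_y" (degrees; the focal length in pixels is half the picture's height over the tangent of half this angle, whatever the lens; pixels are square), "cx", "cy" (the principal point, pixels), "R" (3x3) and "t" (3): a world point X has camera coordinates R X + t. Camera axes: x right, y down, z forward; pixel columns grow to the right and rows downward; lengths in m; the calibration is good to about 2 mm. A picture is of the moment at which its call begins: read the wrist's pose just before it. camera_info takes no time and is no camera call; for the wrist camera it gives the pose at the moment of the call.
- arm.sign_off(): hands the job in, once; it reports no verdict.
Trained networks look in the newest picture that a camera, given by its name, has taken for a name from the list of things; names that differ only in an ending like _2 or _b are one class to them, and where a whole thing is asked for, a point or a joint stands for the part that bears it (a point fixed in the world has none). Each returns a list of dicts, best first, with "score" (0 to 1); they miss things now and then, are a little off and sometimes report something else, mostly with a low value. They report only what shows in the picture. A call takes as long as a camera call. They do not tell look-alikes from the thing itself.
- regions_of(label, camera): "mask" (420x560 bool, what is visible of it) and "xy" ([column, row] in pixels, amid what is visible of it).
The state is a dict: "time_s": time; "q": joint angles; "qd": joint speeds; "joint_efforts": joint torques, N m; "ee_pos": TCP position; "eef_rot": TCP orientation; "ft_force": force on the tool from outside, world axes, zero at the start; "torque": the same for the moment, N m; "opening": finger opening in m.
Only numpy, scipy, OpenCV 4.12 (cv2) and the standard library are available. Lean on these libraries where they do the work, as an engineer would, in place of code of your own. Each camera call takes 0.05 s, during which the arm holds its last target. There are 200 camera calls.

## Task

Raise the desk locker's lift-up door until its stay locks and let go so that it stands open by itself, then lay the steel geometry box flat on the locker's floor. Finally raise the door further to free the stay and lower it gently until it is fully shut over the box; never let the spring-loaded door snap or the box drop, and leave the other things where they are.

Things in the scene. Friction and masses are not known exactly. Their poses are not given: they have to be found in the camera images.
- locker: Low dark-teak desk locker fixed to the desk: box 200 (its x) by 280 (its y) by 72 mm high, walls and floor 10 mm, so inside 180 by 260, 62 deep; a 12 mm door lies on top. Origin: centre of its underside. x points from the front (handle, robot side) to the back (hinge), y left, z up. Steel stay bracket on the outside of the +y wall near the back, 55 mm above the rim, 15 mm out.
- locker_floor (a point): Centre of the locker's inner floor, 10 mm above the desk; axes as the locker's. A good spot for the geometry box is about here, its long side along the locker's y.
- door_hinge (a point): Middle of the hinge line (along the locker's y) at the back top edge, 100 mm behind the locker's centre, 72 mm above the desk; axes as the locker's. The stay catches past about 1.43 rad and the door then rests locked at about 1.36; raised past about 1.65 the stay is freed and the door can be lowered. If freed too early, lower below 0.8 and raise again.
- door_handle (a point): Centre of the handle: round steel bar, 10 mm thick, 110 mm long, parallel to the hinge, on two end posts 52 mm in front of the door's front edge, in the door's plane. Door shut: 252 mm in front of the hinge line, 6 mm above it, 47 mm gap to the locker. Moves with the door. Fingers pointing down can pinch it throughout, the bar turning between the pads.
- door (a joint): Door angle, rad: 0 shut (flat), 1.57 upright, end stop 1.75. Weight (0.5 kg) and hinge spring always pull it shut: up to about 4 N at the handle, some 2 N more while the stay rides up its ramp from 1.0 to 1.4. Catches past 1.43, rests locked at 1.36, freed past 1.65 (see the hinge).
- geometry_box_center (a point): Centre (13 mm above its underside) of the geometry box: flat bare-steel tin 150 mm (its x) by 62 mm (its y) by 26 mm high, about 0.16 kg, lying on the desk to the left or right of the locker.
- pencil_case: Blue plastic pencil case with rounded edges, 195 by 66 by 44 mm, lying on the other side of the locker; origin at the centre of its underside. Not to be moved.
- tumbler: Green glass tumbler, 72 mm across, 115 mm high, upright; origin at the centre of its underside. Not to be moved.
- mug: White ceramic mug holding pencils, 80 mm across, 92 mm high (pencils to 195 mm), handle on its +y side; origin at the centre of its underside. Not to be moved.
- eraser: Yellow eraser, 60 by 26 by 14 mm, flat on the desk; origin at the centre of its underside. Not to be moved.
There are look-alikes about, which are no part of the job. There is more than one size of the part that bears geometry_box_center; the job needs the largest.

How it is judged:
On the way, in this order (a step that is already met when the one before it is completed fails the run):
1. the door stands open by itself on its locked stay, untouched by the robot (value of joint door between 1.3 and 1.42 rad and velocity of joint door between -0.1 and 0.1 rad/s and contact force between each of the arm, the fingers and door below 0.1 N), for 0.3 s.
2. the geometry box lies flat on the locker's floor, released, the door still standing open (z of geometry_box_center in the frame of locker_floor between 0.005 and 0.02 m and x of geometry_box_center in the frame of locker_floor between -0.09 and 0.09 m and y of geometry_box_center in the frame of locker_floor between -0.13 and 0.13 m and angle between geometry_box_center's own z axis and vertical below 0.1 rad and contact force between the fingers and geometry_box below 0.1 N and value of joint door above 1.25 rad), for 0.2 s.
At the end, for the whole second after the job is handed in: The door is shut (within 0.03 rad) and at rest, and the geometry box lies flat (within 0.1 rad) on the locker's floor inside its walls (value of joint door below 0.03 rad and velocity of joint door between -0.05 and 0.05 rad/s and z of geometry_box_center in the frame of locker_floor between 0.005 and 0.02 m and x of geometry_box_center in the frame of locker_floor between -0.09 and 0.09 m and y of geometry_box_center in the frame of locker_floor between -0.13 and 0.13 m and angle between geometry_box_center's own z axis and vertical below 0.1 rad); the robot touches nothing.
It fails at once if the door snaps: it moves toward shut faster than 3 rad/s (about 0.7 m/s at the handle) (velocity of joint door below -3 rad/s).
It fails at once if the geometry box is dropped: moving faster than 0.9 m/s out of the fingers (linear speed of geometry_box above 0.9 m/s and contact force between the fingers and geometry_box below 0.1 N).
It fails at once if another thing on the desk is moved by more than 30 mm (distance of any of pencil_case, tumbler, mug, eraser from where it was at the start of the episode above 0.03 m).
It also fails if it takes over 72 s, if anything falls off the work surface, if the arm or the gripper's body presses on something with over 40 N, if the wrist force passes 120 N, or if a joint passes its speed limit or range.

## Working session

There is one attempt and no reset: what is moved stays moved. The work goes in short steps, Python scripts to look and compute and a tool call to move; the robot and the scene stay as the last step left them, time stands still between calls to the robot, and variables do not carry over. Pictures are saved under pics/ and viewed, about 8 in all and at most 12, crops included, and the job is handed in when it is done.

Besides the shell and the picture viewer there is one more tool, called after "Call:" as name(argument=value, ...) on one line, values as JSON. step_arm: Moves the arm, as the interface text tells. Its arguments: {"type":"object","properties":{"series":{"type":"string"},"grip":{"type":"number"}},"required":["series"]}

```bash
mkdir -p pics; cat > h.py <<'E'
import numpy as np, cv2
from bench import status, snapshot, camera_info, arm, regions_of
def save(n,im): cv2.imwrite('pics/'+n+'.png',im[:,:,::-1])
def K(c):
    f=210/np.tan(np.radians(c['fov_y'])/2); return f
def proj(c,X):
    p=np.array(c['R'])@np.array(X)+np.array(c['t']); f=K(c); return np.array([c['cx']+f*p[0]/p[2],c['cy']+f*p[1]/p[2]])
def ray(c,uv):
    R=np.array(c['R']); d=R.T@np.array([(uv[0]-c['cx'])/K(c),(uv[1]-c['cy'])/K(c),1]); return -R.T@np.array(c['t']),d
def atz(c,uv,z):
    o,d=ray(c,uv); return o+d*(z-o[2])/d[2]
def tri(a,b):
    A=np.zeros((3,3));B=np.zeros(3)
    for c,uv in (a,b):
        o,d=ray(c,uv);d/=np.linalg.norm(d);P=np.eye(3)-np.outer(d,d);A+=P;B+=P@o
    return np.linalg.solve(A,B)
def st():
    s=status.read_state(); print({k:np.round(s[k],3).tolist() for k in ('time_s','q','ee_pos','eef_rot','ft_force','opening')}); return s
E
python3 - <<'E'
from h import *
st(); print(arm.tcp_to_grasp)
for n in ('scene','top'):
    im=snapshot(n); save(n+'0',im); c=camera_info(n); print(n,c['fov_y'],c['cx'],c['cy'],np.round(-np.array(c['R']).T@np.array(c['t']),3))
    for l in ('locker','door_handle','geometry_box_center','pencil_case','tumbler','mug','eraser'):
        for r in regions_of(l,n)[:4]:
            cnt=max(cv2.findContours(r['mask'].astype('uint8'),0,2)[0],key=cv2.contourArea)
            bx=cv2.boxPoints(cv2.minAreaRect(cnt)); 
            print(l,round(r['score'],2),np.round(r['xy']),r['mask'].sum(),np.round(bx).tolist(), np.round(atz(c,r['xy'],0.02),3))
E
```

```text
{'time_s': 0.0, 'q': [-1.207, 0.481, 1.597, -0.0, 1.065, -0.047], 'ee_pos': [0.259, -0.596, 0.231], 'eef_rot': [0.979, 0.204, -0.0, -0.001], 'ft_force': [-0.955, 0.767, 0.346], 'opening': 0.086}
0.0187
scene 46.87681453143029 284.30027850155375 206.23703602833515 [ 1.645 -0.089  0.854]
locker 0.56 [241. 214.] 7284 [[181.0, 173.0], [295.0, 166.0], [300.0, 242.0], [186.0, 250.0]] [ 0.565 -0.035  0.02 ]
door_handle 0.82 [240. 203.] 4899 [[185.0, 227.0], [187.0, 166.0], [301.0, 170.0], [299.0, 231.0]] [ 0.512 -0.033  0.02 ]
geometry_box_center 0.75 [316. 195.] 349 [[303.0, 200.0], [315.0, 177.0], [328.0, 183.0], [317.0, 207.0]] [0.501 0.193 0.02 ]
geometry_box_center 0.67 [406. 190.] 401 [[390.0, 190.0], [416.0, 172.0], [424.0, 184.0], [398.0, 202.0]] [0.508 0.47  0.02 ]
geometry_box_center 0.64 [358. 188.] 656 [[344.0, 172.0], [365.0, 167.0], [373.0, 201.0], [352.0, 206.0]] [0.48  0.329 0.02 ]
pencil_case 0.87 [122. 198.] 916 [[104.0, 217.0], [118.0, 174.0], [141.0, 181.0], [128.0, 224.0]] [ 0.441 -0.371  0.02 ]
tumbler 0.8 [384. 218.] 1142 [[365.0, 243.0], [370.0, 195.0], [397.0, 198.0
[... 838 characters left out ...]
enter 0.62 [240. 260.] 560 [[227.0, 273.0], [242.0, 240.0], [256.0, 246.0], [241.0, 279.0]] [0.462 0.203 0.02 ]
geometry_box_center 0.56 [196. 260.] 1113 [[180.0, 284.0], [191.0, 233.0], [212.0, 237.0], [202.0, 288.0]] [0.461 0.334 0.02 ]
pencil_case 0.91 [433. 267.] 1704 [[421.0, 299.0], [422.0, 231.0], [449.0, 231.0], [448.0, 299.0]] [ 0.446 -0.364  0.02 ]
tumbler 0.95 [198. 182.] 625 [[179.0, 185.0], [188.0, 162.0], [217.0, 174.0], [207.0, 197.0]] [0.696 0.335 0.02 ]
mug 0.56 [421. 177.] 896 [[395.0, 180.0], [424.0, 151.0], [446.0, 173.0], [417.0, 202.0]] [ 0.714 -0.337  0.02 ]
eraser 0.65 [280. 153.] 177 [[273.0, 151.0], [279.0, 144.0], [295.0, 156.0], [289.0, 163.0]] [0.787 0.086 0.02 ]
```

```bash
python3 - <<'E'
import cv2
a=cv2.imread('pics/top0.png')[130:310,110:460]
cv2.imwrite('pics/top0c.png',cv2.resize(a,None,fx=2.25,fy=2.25,interpolation=2))
E
```

```text
(no output)
```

View pics/top0c.png

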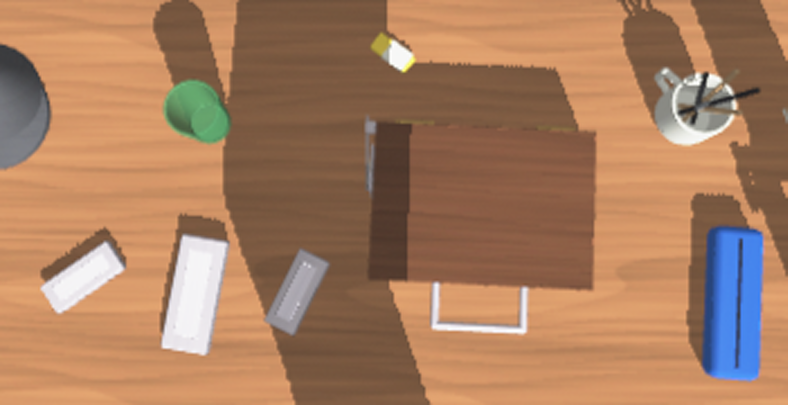

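View pics/scene0.png

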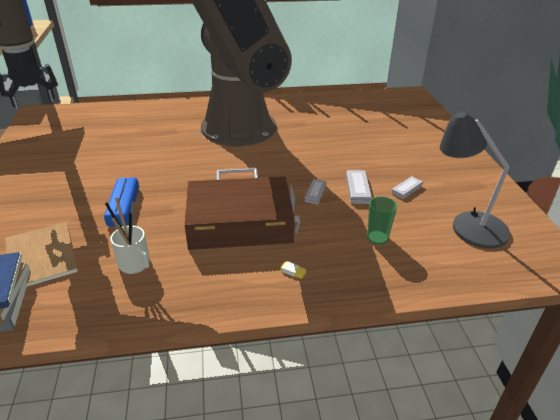

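```bash
cat > m.py <<'E'
from h import *
c=camera_info('top'); s=camera_info('scene'); T=lambda u,v:(u/2.25+110-.3,v/2.25+130-.3)
E
python3 - <<'E'
from m import *
P={'hL':((435,327),.078),'hR':((525,330),.078),'FL':((369,280),.084),'FR':((593,289),.084),'BR':((595,130),.084),'b1':((183,235),.026),'b2':((228,241),.026),'b3':((208,354),.026),'b4':((163,347),.026),'bracket_top':((371,118),.127)}
for k,(p,z) in P.items(): print(k,np.round(atz(c,T(*p),z),4))
print('tri handle',tri((c,T(480,329)),(s,(237,171))))
print('tri box',tri((c,(195.5,260)),(s,(358.5,186.5))))
E
```

```text
hL [0.423  0.0184 0.078 ]
hR [ 0.4203 -0.0932  0.078 ]
FL [0.4803 0.101  0.084 ]
FR [ 0.4715 -0.177   0.084 ]
BR [ 0.6712 -0.1834  0.084 ]
b1 [0.5372 0.3494 0.026 ]
b2 [0.5297 0.2896 0.026 ]
b3 [0.3831 0.3114 0.026 ]
b4 [0.3915 0.3704 0.026 ]
bracket_top [0.6776 0.099  0.127 ]
tri handle [ 0.42108826 -0.03520207  0.07334618]
tri box [0.46094686 0.33669676 0.0111856 ]
```

```bash
cat >> h.py <<'E'
def go(*W):
    """shift (tool mm) and yaw from the present pose to each [x,y,z,phi] (phi: world angle of tool x)"""
    from scipy.spatial.transform import Rotation as Ro
    s=status.read_state(); M=Ro.from_quat(s['eef_rot']).as_matrix(); ph=np.arctan2(M[1,0],M[0,0])
    print('t',round(s['time_s'],2),'pos',np.round(s['ee_pos'],4),'phi',round(ph,3),'tilt',np.round(M[:2,2],3),'F',np.round(s['ft_force'],1),'op',round(s['opening'],4))
    for w in W:
        d=M.T@(np.array(w[:3])-s['ee_pos'])*1000; y=-(w[3]-ph); y=(y+np.pi)%(2*np.pi)-np.pi
        print('%.1f %.1f %.1f %.3f'%(*d,y))
HG=np.array([.674,-.0445,.072]); YAW=-.03
def handle(th,off=0):
    x=-.252*np.cos(th)+.006*np.sin(th); z=.252*np.sin(th)+.006*np.cos(th)
    return HG+np.array([x*np.cos(YAW)-off*np.sin(YAW),x*np.sin(YAW)+off*np.cos(YAW),z])
E
python3 -c "
from h import *
print(handle(0),handle(0,-.03)); go([.45,-.06,.2,1.541])"
```

```text
[ 0.42211339 -0.03694113  0.078     ] [ 0.42121353 -0.06692763  0.078     ]
t 0.8 pos [ 0.2596 -0.5959  0.2313] phi 0.411 tilt [ 0. -0.] F [ 0.6 -0.2  0.2] op 0.0854
388.6 -415.3 31.3 -1.130
```

Call:
step_arm(series="389 -415 31 -1.13; 389 -415 31 -1.13; 389 -415 31 -1.13; 389 -415 31 -1.13; 389 -415 31 -1.13; 389 -415 31 -1.13; 389 -415 31 -1.13; 389 -415 31 -1.13", grip=0)

```text
time_s: 1.47
ee_pos: [0.3715, -0.2806, 0.2133]
eef_rot: [0.759, 0.651, 0.0, 0.0]
ft_force: [1.5, -0.8, 0.2]
opening: 0.0856
```

```bash
python3 -c "
from h import *
go([.45,-.06,.2,1.541])"
```

```text
t 1.47 pos [ 0.3715 -0.2806  0.2133] phi 1.417 tilt [ 0.001 -0.   ] F [ 1.5 -0.8  0.2] op 0.0856
230.0 43.6 13.2 -0.124
```

Call:
step_arm(series="230 44 13 -0.124; 230 44 13 -0.124; 230 44 13 -0.124; 230 44 13 -0.124; 230 44 13 -0.124; 230 44 13 -0.124; 230 44 13 -0.124; 230 44 13 -0.124")

```text
time_s: 2.13
ee_pos: [0.4507, -0.0588, 0.2002]
eef_rot: [0.717, 0.698, 0.0, 0.0]
ft_force: [-0.6, -0.8, 0.2]
opening: 0.0851
```

```bash
python3 - <<'E'
from h import *
im=snapshot('wrist'); c=camera_info('wrist'); 
a=im.copy()
for o in (-.055,0,.055):
    p=proj(c,handle(0,o)); print(np.round(p)); cv2.circle(a,(int(p[0]),int(p[1])),3,(255,0,0),1)
save('w1',a)
h=handle(0,-.02)
go([h[0],h[1],.115,1.541],[h[0],h[1],.0593,1.541])
E
```

```text
[245. 238.]
[243. 175.]
[241. 103.]
t 2.18 pos [ 0.4504 -0.0598  0.2003] phi 1.542 tilt [ 0.    -0.001] F [-0.7  0.1  0.4] op 0.0853
2.1 -28.9 85.3 0.001
2.2 -29.0 141.0 0.001
```

View pics/w1.png

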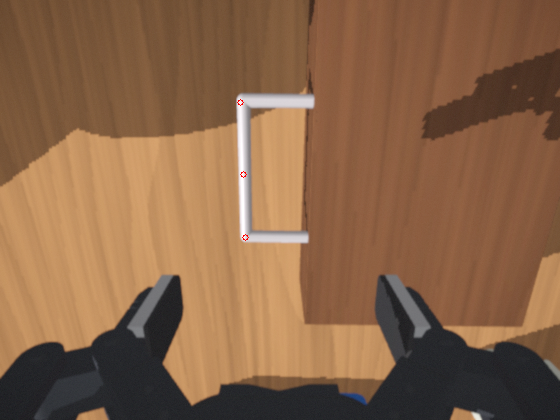

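Call:
step_arm(series="2 -29 60 0; 2 -29 85 0; 2 -29 85 0; 2 -29 85 0; 2 -29 110 0; 2 -29 141 0; 2 -29 141 0; 2 -29 141 0", grip=140)

```text
time_s: 2.85
ee_pos: [0.422, -0.0576, 0.0599]
eef_rot: [0.717, 0.697, -0.0, -0.0]
ft_force: [0.5, 0.5, 1.5]
opening: 0.0386
```

```bash
python3 - <<'E'
from h import *
h=handle(0,-.02); go([h[0],h[1],.0593,1.541])
E
```

```text
t 2.85 pos [ 0.422  -0.0576  0.0599] phi 1.542 tilt [-0.001 -0.   ] F [0.5 0.5 1.5] op 0.0386
0.7 -0.5 0.6 0.001
```

Call:
step_arm(series="0 0 0 0; 0 0 0 0; 0 0 0 0; 0 0 0 0", grip=255)

```text
time_s: 3.18
ee_pos: [0.4234, -0.0581, 0.0613]
eef_rot: [0.717, 0.697, 0.0, 0.001]
ft_force: [2.7, -4.0, 3.2]
opening: 0.0078
```

```bash
cat >> h.py <<'E'
def arc(ths,off=-.02,phi=1.541,dz=.0187):
    go(*[[*(handle(t,off)-[0,0,dz]),phi] for t in ths])
E
python3 - <<'E'
from h import *
arc(np.arange(1,9)*.075)
E
```

```text
t 3.18 pos [ 0.4234 -0.0581  0.0613] phi 1.541 tilt [ 0.002 -0.001] F [ 2.7 -4.   3.2] op 0.0078
1.1 -0.7 -16.8 0.000
1.0 1.9 -35.6 0.000
1.0 5.9 -54.0 0.000
1.0 11.3 -72.2 0.000
1.0 18.0 -89.8 0.000
1.0 26.1 -106.9 0.000
0.9 35.3 -123.4 0.000
0.9 45.8 -139.1 0.000
```

Call:
step_arm(series="0 -0.5 -17 0; 0 2 -36 0; 0 6 -54 0; 0 11 -72 0; 0 18 -90 0; 0 26 -107 0; 0 35 -123 0; 0 46 -139 0")

```text
time_s: 3.85
ee_pos: [0.4673, -0.0596, 0.2016]
eef_rot: [0.717, 0.697, -0.001, 0.0]
ft_force: [-6.6, -11.2, -3.0]
opening: 0.0077
```

```bash
python3 - <<'E'
from h import *
arc(.6+np.arange(1,9)*.075)
E
```

```text
t 3.85 pos [ 0.4673 -0.0596  0.2016] phi 1.542 tilt [-0.001 -0.002] F [ -6.6 -11.2  -3. ] op 0.0077
1.3 13.2 -13.9 0.001
1.2 25.9 -27.9 0.001
1.2 39.6 -40.9 0.001
1.1 54.2 -52.9 0.001
1.1 69.7 -63.7 0.001
1.1 86.0 -73.3 0.001
1.0 102.9 -81.7 0.001
1.0 120.4 -88.8 0.001
```

Call:
step_arm(series="0 13 -14 0; 0 26 -28 0; 0 40 -41 0; 0 54 -53 0; 0 70 -64 0; 0 86 -73 0; 0 103 -82 0; 0 120 -89 0")

```text
time_s: 4.52
ee_pos: [0.5853, -0.0643, 0.2937]
eef_rot: [0.717, 0.697, -0.003, 0.001]
ft_force: [-27.1, -10.9, 27.7]
opening: 0.0074
```

```bash
python3 - <<'E'
from h import *
arc([1.26,1.32,1.38,1.44,1.5,1.5,1.36])
E
```

```text
t 4.52 pos [ 0.5853 -0.0643  0.2937] phi 1.542 tilt [-0.003 -0.005] F [-27.1 -10.9  27.7] op 0.0074
2.4 16.8 -1.4 0.001
2.3 31.4 -5.3 0.001
2.3 46.2 -8.3 0.001
2.3 61.2 -10.4 0.001
2.2 76.2 -11.6 0.001
2.2 76.2 -11.6 0.001
2.3 41.2 -7.4 0.001
```

Call:
step_arm(series="-1 16 -7 0; -1 31 -11 0; -1 46 -14 0; -1 61 -16 0; -1 73 -17 0; -1 73 -17 0; -1 73 -17 0")

```text
time_s: 5.1
ee_pos: [0.6587, -0.0679, 0.3121]
eef_rot: [0.717, 0.697, -0.003, 0.001]
ft_force: [-3.3, -4.6, 10.5]
opening: 0.0072
```

```bash
python3 - <<'E'
from h import *
arc([1.36,1.44,1.5],dz=.0157)
s=snapshot('scene');save('s1',cv2.resize(s[80:290,80:360],None,fx=2.5,fy=2.5))
E
```

```text
t 5.1 pos [ 0.6587 -0.0679  0.3121] phi 1.542 tilt [-0.002 -0.006] F [-3.3 -4.6 10.5] op 0.0072
3.9 -32.2 8.2 0.001
3.9 -12.3 5.2 0.001
3.8 2.8 4.0 0.001
```

View pics/s1.png

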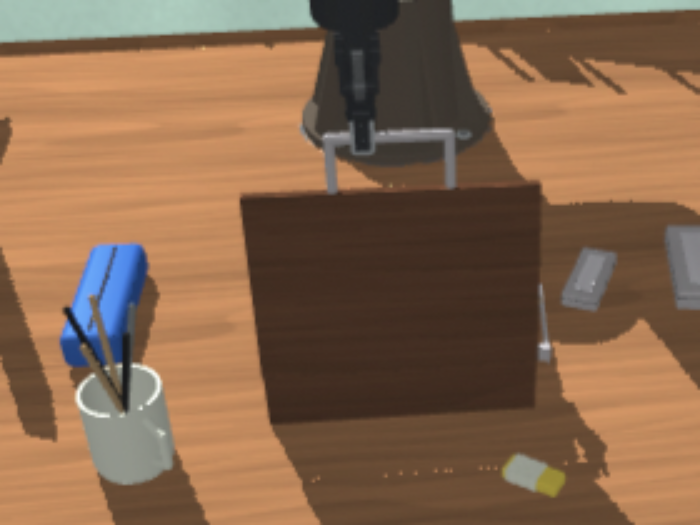

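Call:
step_arm(series="0 -8 0 0; 0 -16 1 0; 0 -24 2 0; 0 -30 3 0; 0 -34 4 0; 0 -36 4 0; 0 -36 4 0")

```text
time_s: 5.73
ee_pos: [0.6226, -0.0663, 0.3078]
eef_rot: [0.717, 0.697, -0.002, 0.002]
ft_force: [11.9, 2.7, -20.3]
opening: 0.0068
```

```bash
python3 - <<'E'
from h import *
arc([1.36])
E
```

```text
t 5.73 pos [ 0.6226 -0.0663  0.3078] phi 1.542 tilt [ 0.    -0.005] F [ 11.9   2.7 -20.3] op 0.0068
3.4 3.8 6.8 0.001
```

Call:
step_arm(series="0 3 1 0; 0 3 1 0; 0 3 1 0")

```text
time_s: 5.98
ee_pos: [0.6261, -0.0664, 0.3083]
eef_rot: [0.717, 0.697, -0.001, 0.003]
ft_force: [0.6, 0.7, 6.8]
opening: 0.0073
```

Call:
step_arm(series="0 3 0 0; 0 3 0 0; 0 3 0 0; 0 3 0 0; 0 3 0 0; 0 3 0 0", grip=140)

```text
time_s: 6.48
ee_pos: [0.629, -0.0665, 0.3082]
eef_rot: [0.717, 0.697, -0.001, 0.003]
ft_force: [-0.3, -0.1, 0.2]
opening: 0.0386
```

```bash
python3 - <<'E'
from h import *
arc([1.36])
s=snapshot('wrist');save('w2',s)
E
```

```text
t 6.48 pos [ 0.629  -0.0665  0.3082] phi 1.542 tilt [ 0.003 -0.005] F [-0.3 -0.1  0.2] op 0.0386
3.4 -2.5 7.2 0.001
```

View pics/w2.png

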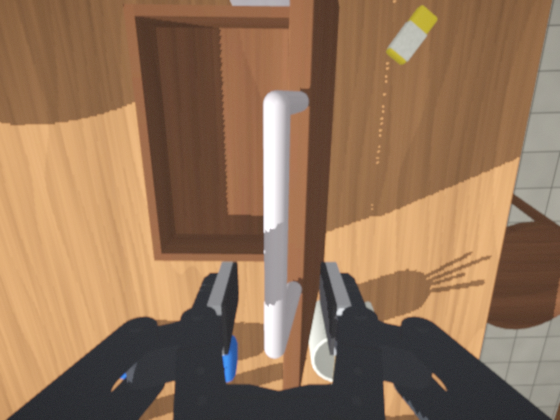

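```bash
python3 - <<'E'
from h import *
go([.629,-.066,.395,1.541],[.53,.13,.35,2.3],[.4604,.3302,.15,2.999])
E
```

```text
t 6.53 pos [ 0.629  -0.0665  0.3082] phi 1.542 tilt [ 0.003 -0.005] F [ 0.4 -0.9  0.3] op 0.0386
0.0 0.2 -86.8 0.001
193.3 -104.4 -43.1 -0.758
392.5 -180.3 155.7 -1.457
```

Call:
step_arm(series="0 0 -40 0; 0 0 -80 0; 0 0 -87 0; 193 -104 -60 -0.76; 193 -104 -60 -0.76; 193 -104 -60 -0.76; 193 -104 -60 -0.76; 193 -104 -60 -0.76", grip=140)

```text
time_s: 7.2
ee_pos: [0.5349, 0.1199, 0.3684]
eef_rot: [0.466, 0.885, -0.002, 0.003]
ft_force: [1.4, 0.4, 1.0]
opening: 0.0382
```

```bash
python3 - <<'E'
from h import *
go([.4604,.3302,.17,2.999])
E
```

```text
t 7.2 pos [0.5349 0.1199 0.3684] phi 2.173 tilt [ 0.003 -0.005] F [1.4 0.4 1. ] op 0.0382
216.7 57.8 197.1 -0.826
```

Call:
step_arm(series="217 58 197 -0.826; 217 58 197 -0.826; 217 58 197 -0.826; 217 58 197 -0.826; 217 58 197 -0.826; 217 58 197 -0.826; 217 58 197 -0.826; 217 58 197 -0.826", grip=0)

```text
time_s: 7.87
ee_pos: [0.4572, 0.333, 0.1661]
eef_rot: [0.067, 0.998, -0.003, -0.0]
ft_force: [-1.8, -0.5, -0.9]
opening: 0.0851
```

```bash
python3 - <<'E'
from h import *
s=snapshot('wrist'); c=camera_info('wrist'); a=s.copy()
for r in regions_of('geometry_box_center','wrist')[:3]:
    m=r['mask'].astype('uint8'); cnt=max(cv2.findContours(m,0,2)[0],key=cv2.contourArea)
    rc=cv2.minAreaRect(cnt); bx=cv2.boxPoints(rc)
    P=np.array([atz(c,p,.026) for p in bx]); print(round(r['score'],2),np.round(r['xy']),m.sum(),np.round(bx).tolist(),np.round(P[:,:2],4).tolist(),P.mean(0))
B=np.array([.4604,.3302,.026]);u=np.array([.99,-.1415,0]);v=np.array([.1415,.99,0])
for i in(-1,1):
  for j in(-1,1):
    p=proj(c,B+u*i*.075+v*j*.031); cv2.circle(a,(int(p[0]),int(p[1])),3,(255,0,0),1)
save('w3',a); go([.4604,.3302,.003,2.999])
E
```

```text
0.8 [140. 213.] 5701 [[100.0, 262.0], [125.0, 154.0], [179.0, 166.0], [154.0, 274.0]] [[0.4998, 0.1565], [0.4039, 0.2089], [0.4203, 0.2511], [0.5193, 0.2031]] [0.46081508 0.20489267 0.026     ]
0.74 [281. 186.] 11457 [[246.0, 109.0], [320.0, 109.0], [320.0, 274.0], [246.0, 274.0]] [[0.3825, 0.3159], [0.3908, 0.375], [0.5402, 0.36], [0.5307, 0.2904]] [0.46104023 0.33532409 0.026     ]
0.61 [452. 192.] 6288 [[385.0, 212.0], [485.0, 132.0], [517.0, 173.0], [418.0, 252.0]] [[0.4858, 0.4238], [0.4277, 0.507], [0.4661, 0.5362], [0.53, 0.452]] [0.47740996 0.47974849 0.026     ]
t 7.97 pos [0.459  0.3314 0.1685] phi 3.001 tilt [ 0.001 -0.007] F [ 0.3 -1.  -0.1] op 0.0855
-1.2 0.1 165.5 0.002
```

View pics/w3.png

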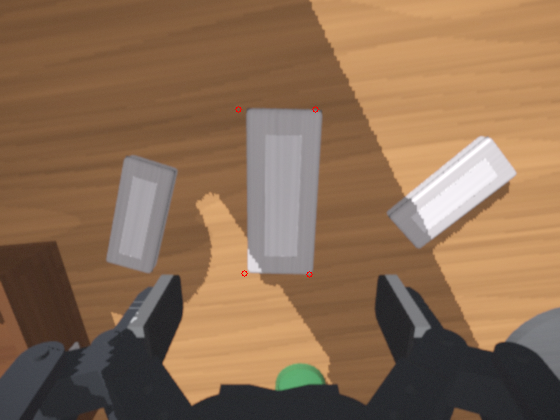

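Call:
step_arm(series="-1 2 35 0; -1 2 70 0; -1 2 105 0; -1 2 135 0; -1 2 155 0; -1 2 165 0; -1 2 165 0; -1 2 165 0")

```text
time_s: 8.63
ee_pos: [0.4614, 0.3319, 0.0045]
eef_rot: [0.071, 0.997, -0.003, 0.001]
ft_force: [0.7, -0.4, 1.2]
opening: 0.0856
```

Call:
step_arm(series="0 0 0 0; 0 0 0 0; 0 0 0 0; 0 0 0 0; 0 0 0 0; 0 0 0 0", grip=255)

```text
time_s: 9.13
ee_pos: [0.4627, 0.3325, 0.0066]
eef_rot: [0.071, 0.997, -0.002, 0.002]
ft_force: [0.1, -3.7, 15.9]
opening: 0.0608
```

```bash
python3 - <<'E'
from h import *
go([.4627,.3325,.2,2.999],[.52,.2,.2,2.27],[.546,-.0407,.2,1.541])
E
```

```text
t 9.13 pos [0.4627 0.3325 0.0066] phi 2.999 tilt [ 0.004 -0.004] F [ 0.1 -3.7 15.9] op 0.0608
-0.9 -0.7 -193.4 0.000
-76.5 -123.7 -192.5 0.729
-136.4 -358.3 -191.3 1.458
```

Call:
step_arm(series="0 0 -20 0; 0 0 -50 0; 0 0 -85 0; 0 0 -120 0; 0 0 -155 0; 0 0 -185 0; 0 0 -193 0; 0 0 -193 0")

```text
time_s: 9.8
ee_pos: [0.4632, 0.3343, 0.2031]
eef_rot: [0.071, 0.997, -0.0, 0.005]
ft_force: [0.7, 0.5, -1.4]
opening: 0.0605
```

Call:
step_arm(series="-14 -30 0 0.12; -28 -60 0 0.24; -42 -90 0 0.36; -54 -115 0 0.48; -64 -140 0 0.6; -72 -165 0 0.72; -80 -190 0 0.84; -88 -215 0 0.96")

```text
time_s: 10.47
ee_pos: [0.5189, 0.1075, 0.2026]
eef_rot: [0.526, 0.85, 0.001, 0.004]
ft_force: [0.1, 0.2, -1.9]
opening: 0.0603
```

```bash
python3 - <<'E'
from h import *
go([.546,-.0407,.2,1.541])
E
```

```text
t 10.47 pos [0.5189 0.1075 0.2026] phi 2.033 tilt [ 0.008 -0.001] F [ 0.1  0.2 -1.9] op 0.0603
-144.7 -41.9 3.0 0.492
```

Call:
step_arm(series="-30 -9 2 0.1; -60 -18 2 0.2; -90 -26 2 0.3; -120 -35 2 0.4; -145 -42 2 0.49; -145 -42 2 0.49; -145 -42 2 0.49; -145 -42 2 0.49")

```text
time_s: 11.13
ee_pos: [0.5452, -0.0408, 0.1999]
eef_rot: [0.717, 0.697, 0.002, 0.002]
ft_force: [0.3, -0.5, -2.4]
opening: 0.0604
```

```bash
python3 - <<'E'
from h import *
s=snapshot('wrist'); save('w4',s); go([.546,-.0407,.018,1.541])
t=snapshot('top'); save('t4',cv2.resize(t[150:310,200:420],None,fx=3,fy=3))
E
```

```text
t 11.18 pos [ 0.5453 -0.0404  0.2001] phi 1.544 tilt [ 0.006 -0.001] F [ 0.2  0.  -1.2] op 0.0603
-0.1 -0.4 182.1 0.003
```

View pics/w4.png

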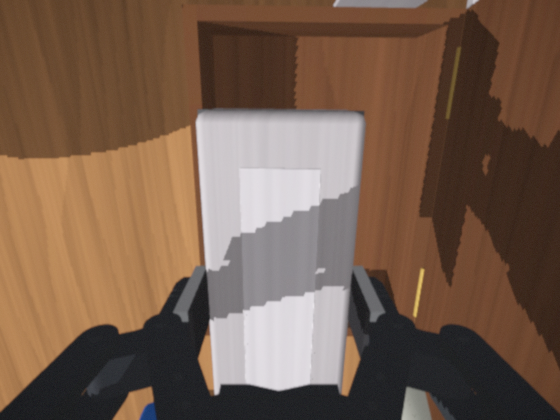

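Call:
step_arm(series="0 0 30 0; 0 0 60 0; 0 0 90 0; 0 0 115 0; 0 0 135 0; 0 0 150 0; 0 0 162 0; 0 0 170 0")

```text
time_s: 11.9
ee_pos: [0.5458, -0.0393, 0.0289]
eef_rot: [0.716, 0.698, 0.001, 0.002]
ft_force: [-0.8, 0.7, -1.3]
opening: 0.0606
```

```bash
python3 - <<'E'
from h import *
go([.546,-.0407,.017,1.541])
E
```

```text
t 11.9 pos [ 0.5458 -0.0393  0.0289] phi 1.547 tilt [ 0.005 -0.001] F [-0.8  0.7 -1.3] op 0.0606
-1.4 0.2 11.9 0.006
```

Call:
step_arm(series="0 0 4 0; 0 0 8 0; 0 0 11 0; 0 0 12.5 0; 0 0 13 0; 0 0 13 0")

```text
time_s: 12.4
ee_pos: [0.5488, -0.0393, 0.0172]
eef_rot: [0.716, 0.699, 0.003, 0.004]
ft_force: [9.2, 0.6, -1.9]
opening: 0.0603
```

Call:
step_arm(series="0 4 -5 0; 0 8 -5 0; 0 8 -5 0; 0 8 -2 0; 0 8 0 0; 0 8 1 0; 0 8 1 0; 0 8 1 0")

```text
time_s: 13.07
ee_pos: [0.5566, -0.0394, 0.017]
eef_rot: [0.715, 0.699, 0.003, 0.004]
ft_force: [-3.8, 1.9, 25.2]
opening: 0.0604
```

```bash
python3 - <<'E'
from h import *
go([.546,-.0407,.017,1.541])
s=snapshot('wrist'); save('w5',s)
E
```

```text
t 13.07 pos [ 0.5566 -0.0394  0.017 ] phi 1.547 tilt [ 0.01  -0.002] F [-3.8  1.9 25.2] op 0.0604
-1.5 -10.5 -0.1 0.006
```

View pics/w5.png

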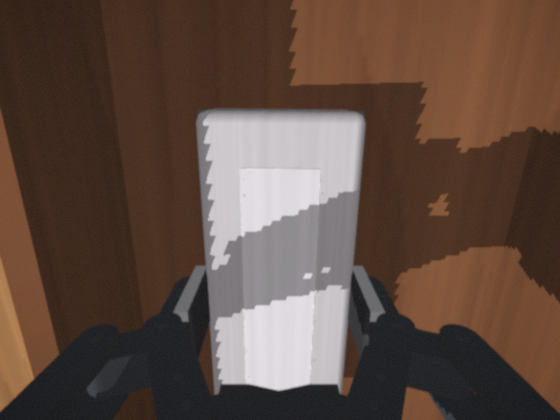

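Call:
step_arm(series="0 1 0 0; 0 1 0 0; 0 1 0 0; 0 1 0 0; 0 1 0 0", grip=42)

```text
time_s: 13.53
ee_pos: [0.5573, -0.0394, 0.0167]
eef_rot: [0.715, 0.699, 0.003, 0.004]
ft_force: [0.3, -0.8, 0.2]
opening: 0.0713
```

Call:
step_arm(series="0 0 -8 0; 0 0 -20 0; 0 0 -40 0; 0 0 -70 0; 0 0 -105 0; 0 0 -140 0; 0 0 -170 0; 0 0 -190 0")

```text
time_s: 14.2
ee_pos: [0.5562, -0.0392, 0.2112]
eef_rot: [0.715, 0.699, 0.004, 0.005]
ft_force: [-0.2, -0.2, -1.5]
opening: 0.0712
```

```bash
python3 - <<'E'
from h import *
s=snapshot('wrist'); c=camera_info('wrist'); 
r=regions_of('geometry_box_center','wrist')
for k in r[:2]: print(k['score'],k['xy'],k['mask'].sum(),atz(c,k['xy'],.036))
save('w6',s)
h=handle(1.36,-.02); print(h)
go([.5,h[1],.34,1.541],[.5,h[1],.42,1.541],[.629,-.0665,.42,1.541],[.629,-.0665,.308,1.541])
E
```

```text
0.86 [276.9, 170.9] 9589 [ 0.55864448 -0.02642041  0.036     ]
[ 0.62656022 -0.06308538  0.31967731]
t 14.3 pos [ 0.5573 -0.0394  0.2116] phi 1.547 tilt [ 0.016 -0.002] F [-0.1  0.6 -0.3] op 0.0716
-25.3 -54.6 -129.3 0.006
-25.5 -53.3 -209.2 0.006
-25.8 75.8 -207.1 0.006
-25.6 73.9 -95.1 0.006
```

View pics/w6.png

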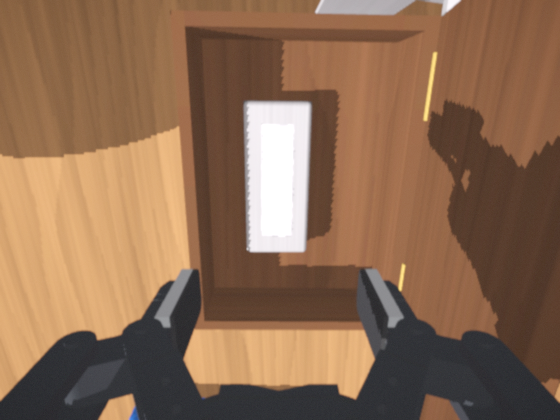

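Call:
step_arm(series="-10 -35 -30 0; -25 -54 -70 0; -25 -54 -110 0; -25 -54 -150 0; -25 -54 -190 0; -25 -54 -209 0; -25 -15 -209 0; -25 24 -209 0", grip=140)

```text
time_s: 14.97
ee_pos: [0.5776, -0.0645, 0.4246]
eef_rot: [0.716, 0.698, 0.007, 0.009]
ft_force: [1.1, -0.9, 0.5]
opening: 0.0382
```

```bash
python3 - <<'E'
from h import *
go([.628,-.0665,.42,1.541],[.628,-.0665,.308,1.541])
E
```

```text
t 14.97 pos [ 0.5776 -0.0645  0.4246] phi 1.546 tilt [ 0.022 -0.003] F [ 1.1 -0.9  0.5] op 0.0382
-0.7 50.3 5.7 0.005
-0.4 47.9 117.7 0.005
```

Call:
step_arm(series="0 30 5 0; 0 50 5 0; 0 50 5 0; 0 50 30 0; 0 49 65 0; 0 48 95 0; 0 48 118 0; 0 48 118 0")

```text
time_s: 15.63
ee_pos: [0.625, -0.0657, 0.303]
eef_rot: [0.716, 0.698, 0.004, 0.006]
ft_force: [-0.2, -0.1, -0.6]
opening: 0.0382
```

```bash
python3 - <<'E'
from h import *
go([.628,-.0665,.308,1.541])
s=snapshot('wrist'); save('w7',s)
E
```

```text
t 15.63 pos [ 0.625  -0.0657  0.303 ] phi 1.546 tilt [ 0.014 -0.002] F [-0.2 -0.1 -0.6] op 0.0382
-0.7 3.1 -4.9 0.005
```

View pics/w7.png

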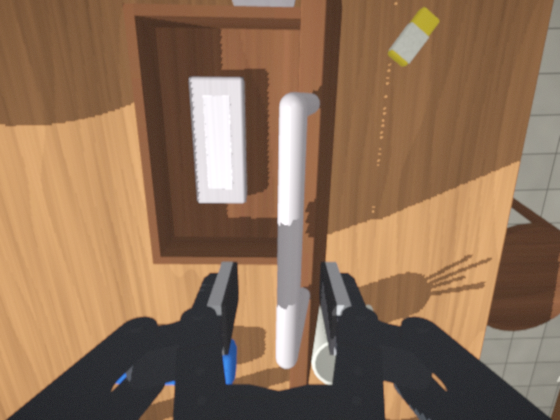

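Call:
step_arm(series="0 3 0 0; 0 3 0 0; 0 3 0 0; 0 3 0 0; 0 3 0 0; 0 3 0 0; 0 3 0 0", grip=255)

```text
time_s: 16.27
ee_pos: [0.6299, -0.0661, 0.3081]
eef_rot: [0.716, 0.698, 0.006, 0.008]
ft_force: [-1.7, 0.3, 6.7]
opening: 0.0075
```

```bash
python3 - <<'E'
from h import *
arc([1.36],-.025)
arc([1.42,1.48,1.54,1.6,1.66,1.70,1.72],-.025)
E
```

```text
t 16.27 pos [ 0.6299 -0.0661  0.3081] phi 1.546 tilt [ 0.02  -0.003] F [-1.7  0.3  6.7] op 0.0075
-2.1 -3.6 7.0 0.005
t 16.27 pos [ 0.6299 -0.0661  0.3081] phi 1.546 tilt [ 0.02  -0.003] F [-1.7  0.3  6.7] op 0.0075
-2.2 11.4 5.0 0.005
-2.3 26.5 3.8 0.005
-2.3 41.6 3.6 0.005
-2.4 56.7 4.2 0.005
-2.5 71.7 5.8 0.005
-2.6 81.7 7.3 0.005
-2.6 86.7 8.2 0.005
```

Call:
step_arm(series="0 15 -2 0; 0 30 -3 0; 0 45 -3.5 0; 0 60 -3 0; 0 72 -1.5 0; 0 82 0 0; 0 85 0 0; 0 85 0 0")

```text
time_s: 16.93
ee_pos: [0.7157, -0.0694, 0.3106]
eef_rot: [0.716, 0.698, 0.006, 0.009]
ft_force: [-1.8, -7.5, -0.5]
opening: 0.0075
```

```bash
python3 - <<'E'
from h import *
arc([1.66,1.70,1.73],-.025)
E
```

```text
t 16.93 pos [ 0.7157 -0.0694  0.3106] phi 1.546 tilt [ 0.021 -0.005] F [-1.8 -7.5 -0.5] op 0.0075
-1.3 -14.2 6.5 0.005
-1.4 -4.2 8.1 0.005
-1.4 3.2 9.5 0.005
```

```bash
python3 - <<'E'
from h import *
def rel(a,ths):
    print(a); 
    for t in ths:
        d=handle(t)-handle(a); print('%.2f: dy %.0f dz %.1f'%(t,np.sign(d[0])*np.hypot(d[0],d[1])*1000+20*-d[2]*0,-d[2]*1000))
rel(1.70,1.70-np.arange(1,9)*.06)
rel(1.22,1.22-np.arange(1,9)*.07)
rel(.66,.66-np.arange(1,9)*.06)
E
```

```text
1.7
1.64: dy -15 dz -1.9
1.58: dy -30 dz -2.8
1.52: dy -45 dz -2.9
1.46: dy -60 dz -2.0
1.40: dy -75 dz -0.2
1.34: dy -90 dz 2.4
1.28: dy -105 dz 6.0
1.22: dy -119 dz 10.4
1.22
1.15: dy -16 dz 6.2
1.08: dy -33 dz 13.6
1.01: dy -48 dz 22.1
0.94: dy -63 dz 31.7
0.87: dy -77 dz 42.2
0.80: dy -90 dz 53.8
0.73: dy -103 dz 66.2
0.66: dy -114 dz 79.5
0.66
0.60: dy -9 dz 12.0
0.54: dy -18 dz 24.5
0.48: dy -25 dz 37.6
0.42: dy -32 dz 51.0
0.36: dy -38 dz 64.9
0.30: dy -44 dz 79.0
0.24: dy -48 dz 93.5
0.18: dy -51 dz 108.2
```

Call:
step_arm(series="0 -15 -2 0; 0 -30 -3 0; 0 -45 -4 0; 0 -60 -3.5 0; 0 -75 -2 0; 0 -90 0.5 0; 0 -105 4 0; 0 -105 4 0")

```text
time_s: 17.6
ee_pos: [0.6086, -0.0656, 0.3053]
eef_rot: [0.716, 0.698, 0.006, 0.008]
ft_force: [0.7, 8.4, -1.2]
opening: 0.0071
```

```bash
python3 - <<'E'
from h import *
arc([1.28,1.22],-.025)
E
```

```text
t 17.6 pos [ 0.6086 -0.0656  0.3053] phi 1.546 tilt [ 0.02  -0.003] F [ 0.7  8.4 -1.2] op 0.0071
-1.9 -1.9 8.8 0.005
-1.8 -16.5 12.9 0.005
```

Call:
step_arm(series="0 -14 4 0; 0 -30 10 0; 0 -47 17 0; 0 -63 25 0; 0 -78 34.5 0; 0 -92 44.5 0; 0 -105 56 0; 0 -118 68 0")

```text
time_s: 18.27
ee_pos: [0.4912, -0.0609, 0.2355]
eef_rot: [0.716, 0.698, 0.008, 0.007]
ft_force: [-12.9, 16.3, 10.3]
opening: 0.0074
```

```bash
python3 - <<'E'
from h import *
arc([.80,.73],-.025,dz=.0147)
arc(.70-np.arange(1,9)*.06,-.025,dz=.0147)
E
```

```text
t 18.27 pos [ 0.4912 -0.0609  0.2355] phi 1.545 tilt [ 0.021 -0.   ] F [-12.9  16.3  10.3] op 0.0074
-3.2 11.1 -6.5 0.004
-3.1 -1.7 5.7 0.004
t 18.27 pos [ 0.4912 -0.0609  0.2355] phi 1.545 tilt [ 0.021 -0.   ] F [-12.9  16.3  10.3] op 0.0074
-3.1 -16.8 22.6 0.004
-3.0 -26.0 34.6 0.004
-3.0 -34.5 47.1 0.004
-3.0 -42.2 60.1 0.004
-3.0 -49.1 73.6 0.004
-2.9 -55.2 87.4 0.004
-2.9 -60.5 101.6 0.004
-2.9 -64.9 116.0 0.004
```

Call:
step_arm(series="1 -9 11 0; 1 -19 21 0; 1 -28 33 0; 1 -36 46 0; 1 -44 59 0; 1 -51 72 0; 1 -57 86 0; 1 -62 100 0")

```text
time_s: 18.93
ee_pos: [0.4329, -0.0583, 0.1348]
eef_rot: [0.716, 0.698, 0.009, 0.009]
ft_force: [6.8, -1.6, -5.2]
opening: 0.0072
```

```bash
python3 - <<'E'
from h import *
arc([.3,.25,.2,.15,.1,.06,.03,0,0],-.025,dz=.0167)
E
```

```text
t 18.93 pos [ 0.4329 -0.0583  0.1348] phi 1.545 tilt [ 0.025 -0.   ] F [ 6.8 -1.6 -5.2] op 0.0072
-4.0 1.7 -0.6 0.004
-4.0 -2.4 11.3 0.004
-3.9 -5.8 23.5 0.004
-3.9 -8.6 35.8 0.004
-3.9 -10.7 48.2 0.004
-3.9 -12.0 58.2 0.004
-3.9 -12.7 65.7 0.004
-3.9 -13.2 73.2 0.004
-3.9 -13.2 73.2 0.004
```

Call:
step_arm(series="0 -2 12 0; 0 -5 24 0; 0 -8 36 0; 0 -10 47 0; 0 -11 57 0; 0 -12 65 0; 0 -12 70 0; 0 -12 72 0")

```text
time_s: 19.6
ee_pos: [0.4236, -0.058, 0.0632]
eef_rot: [0.716, 0.698, 0.009, 0.009]
ft_force: [-4.4, 24.5, 36.1]
opening: 0.0067
```

Call:
step_arm(series="0 0 1 0; 0 0 2 0; 0 0 2 0; 0 0 2 0")

```text
time_s: 19.93
ee_pos: [0.4237, -0.058, 0.0626]
eef_rot: [0.716, 0.698, 0.009, 0.01]
ft_force: [-12.5, -7.3, 36.8]
opening: 0.0072
```

Call:
step_arm(series="0 0 0 0; 0 0 0 0; 0 0 0 0; 0 0 0 0; 0 0 0 0; 0 0 0 0", grip=140)

```text
time_s: 20.43
ee_pos: [0.4239, -0.058, 0.0626]
eef_rot: [0.716, 0.698, 0.01, 0.01]
ft_force: [0.1, -0.2, 0.1]
opening: 0.0382
```

Call:
step_arm(series="0 0 -20 0; 0 0 -45 0; 0 0 -80 0; 0 0 -115 0; 0 0 -145 0; 0 0 -150 0; 0 0 -150 0")

```text
time_s: 21.02
ee_pos: [0.421, -0.0582, 0.2144]
eef_rot: [0.716, 0.698, 0.011, 0.011]
ft_force: [1.1, -2.1, -0.6]
opening: 0.0382
```

```bash
python3 - <<'E'
from h import *
st()
s=snapshot('scene'); save('sE',cv2.resize(s[130:310,80:430],None,fx=2.25,fy=2.25)); c=camera_info('wrist')
w=snapshot('wrist'); print([np.round(proj(camera_info('wrist'),handle(0,o))) for o in(-.055,.055)])
t=snapshot('top')
for n in('pencil_case','tumbler','mug','eraser'):
    for r in regions_of(n,'top')[:1]: print(n,np.round(r['xy']))
a=np.vstack([cv2.resize(s[130:310,80:430],(560,288)),cv2.resize(w,(400,300))[:, :].copy() if 0 else cv2.resize(w[0:300],(560,300))]); save('fin',a)
E
```

```text
{'time_s': 21.017, 'q': [-0.213, 0.171, 2.126, 0.007, 0.813, -0.192], 'ee_pos': [0.421, -0.058, 0.214], 'eef_rot': [0.716, 0.698, 0.011, 0.011], 'ft_force': [1.07, -2.077, -0.556], 'opening': 0.038}
[array([277., 234.]), array([278., 104.])]
pencil_case [435. 267.]
tumbler [195. 183.]
mug [418. 176.]
eraser [283. 155.]
```

View pics/fin.png

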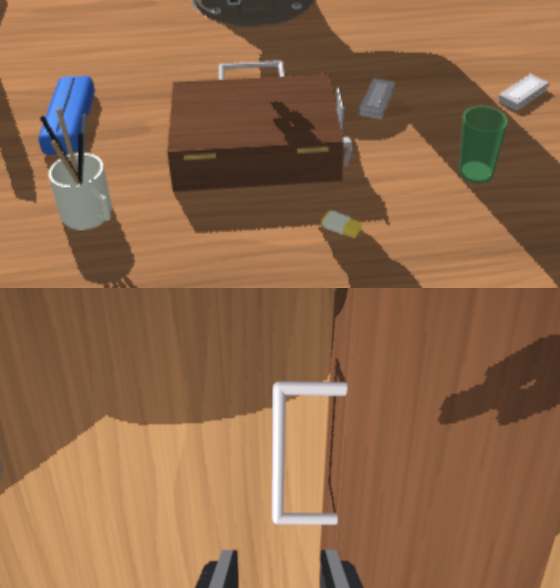

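Door shut, the handle is where the model puts the shut handle, and the gripper is clear. Handing in.

```bash
python3 -c "
from h import *
print(arm.sign_off())"
```

```text
the job is handed in; nothing more can be done
None
```

The job is done and handed in at about 21 s of the 72 s allowed; the hand-in reports no verdict.

- **Opening:** I raised the door to about 1.49 rad and let it back to about 1.36. The stay took the load, I let go, and the door stood open untouched.
- **Box:** I picked the largest of the three tins, the middle one, and laid it in the locker. On the way down the gripper lightly touched something, probably the front rim (about 9 N), so I moved it 8 mm back. The wrist picture after release showed the box flat inside the walls.
- **Closing:** I raised the door to about 1.70 to free the stay and lowered it under control until it was shut.

**Last checks:**
- The last pictures show the door flat and the handle where the shut position puts it. The gripper is empty and about 15 cm above the handle.
- The pencil case, tumbler, mug and eraser are within about 3 pixels (under 1 cm) of where they started.
- The box could not be seen once the door was shut; the last sight of it was before closing.
- My door model read 3–7 mm low at the handle near upright, which gave up to about 40 N at the wrist while raising. I corrected for this on the way. A similar force when pressing the door shut was expected.

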